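# Clamp a pine block in a quick-release bench vise

## Robot

A 7-joint arm with a two-finger parallel gripper is mounted at the origin on the work surface. World frame = base frame: x ahead of the robot, y to its left, z up, the work surface at z = 0. Lengths are in m, angles in rad, forces in N, time in s.
With the tool pointing down it reaches from about 0.425 to 0.875 m from the base axis. Payload 4.7 kg.
Tool frame: the origin (TCP) lies at the very end of the fingers, on their centre line; the grasp point (between the pads) lies 19 mm behind it; z points along the fingers, y is the direction in which the jaws open and shut (so a half turn about z gives the same grasp; the last joint's range is limited). The gripper opens to 87 mm and grips with 3 to 60 N. Pads are 19 mm wide; open, the fingers measure 117 mm over their backs; the gripper's body (75 mm by 190 mm) begins 51 mm behind the grasp point.
Start: joints at [1.226, 0.321, -0.07, 1.45, 0.023, 1.371, -0.057], TCP at [0.228, -0.609, 0.223] pointing down, gripper open.
Joint ranges: [-2.86, 2.86], [-0.3, 2.09], [-1.38, 1.24], [0.06, 2.45], [-1.56, 4.7], [0.09, 2.05], [-2.69, 2.69]. Speed limits (rad/s): [2.57, 2.57, 3.14, 3.14, 3.14, 3.14, 3.14].

## Interface

Orientations are given as a rotation vector (axis times angle).
In Python, from bench import ctrl gives the robot as it stands. The module is installed in compiled form; this text tells all that it offers.
- The arm moves only by the tool move_arm, never from a script. Its arguments are lists of equal length, an entry for each row: "dp": the shift along the tool's x, y, z in units of 30 mm (1.0 is 30 mm), a list of three; "turn": the turn about the tool's z in units of 5 degrees (1.0 is 5 degrees); "jaw": the opening, from -1 (shut) to 1 (fully open). A call has 1 to 5 rows; each row is the pose to reach, as a shift and turn from the pose commanded when the call began, along the tool's axes at that moment; what a row does not reach only later rows make up. A row lasts 1/10 s, in which the tool goes at most 50 mm and 8.59 degrees, less where a joint would pass 70% of its speed; a pose out of reach is approached as far as the arm can. A call with a gripper value outside its range is refused whole. The fingers move at their own pace and stop on an object; "grip_force" is the grip in N (left out, the last holds). Time passes only in rows, so rows that repeat a pose let the fingers close. It gives the time, the measured TCP pose, the force and the opening at its end, in the units of the state.
- ctrl.get_state(): the state, without advancing time (a new reading comes with each control period).
- ctrl.get_image(name): name is "scene" or "top"; returns the picture (480x640x3 uint8, red, green, blue); there is no depth.
- ctrl.camera_info(name): a dict with "intrinsics" (3x3 intrinsics, pixels), "dist" ([k1, k2, p1, p2, k3] as OpenCV has them; the pictures are not rectified), "extrinsics" (4x4, takes a point from world to camera coordinates). Camera axes: x right, y up, looking along -z (the intrinsics and any distortion apply to the point x, -y, -z); pixel columns grow to the right and rows downward; lengths in m; the calibration is good to about 2 mm. A picture is of the moment at which its call begins. camera_info takes no time and is no camera call.
- ctrl.close_job(): hands the job in, once; it reports no verdict.
Trained networks look in the newest picture that a camera, given by its name, has taken for a name from the list of things; names that differ only in an ending like _2 or _b are one class to them, and where a whole thing is asked for, a point or a joint stands for the part that bears it (a point fixed in the world has none). Each returns a list of dicts, best first, with "confidence" (0 to 1); they miss things now and then, are a little off and sometimes report something else, mostly with a low value. They report only what shows in the picture. A call takes as long as a camera call. They do not tell look-alikes from the thing itself.
- ctrl.look_for(camera, target): "rect" ([centre column, centre row, width, height] in pixels, round what is visible of it).
- ctrl.masks_of(camera, target): "region" (480x640 bool, what is visible of it) and "rect" ([centre column, centre row, width, height] in pixels, round what is visible of it).
The state is a dict: "time": time; "joint_positions": joint angles; "qd": joint speeds; "joint_torque": joint torques, N m; "position": TCP position; "tool_rot": TCP orientation; "ft_force": force on the tool from outside, world axes, zero at the start; "torque": the same for the moment, N m; "grip_width": opening from 0.0 (shut) to 1.0 (fully open).
Only numpy, scipy, OpenCV 4.12 (cv2) and the standard library are available. Lean on these libraries where they do the work, as an engineer would, in place of code of your own. Each camera call takes 0.05 s, during which the arm holds its last target. There are 200 camera calls.

## Task

Clamp the loose pine block in the quick-release bench vise: hold the release lever pressed down, slide the front jaw up until the block is gently nipped square against the fixed jaw, let go of the lever, then turn the handle clockwise until the block is held firmly, without bruising the soft wood or leaning hard on the lever. Leave the jar and the tools lying about where they are, and take your hand off everything at the end.

Things in the scene. Friction and masses are not known exactly. Their poses are not given: they have to be found in the camera images.
- vise: Raised bench (wood slab 304 x 340 mm, 40 thick, top 190 mm above the table, on two cheeks) with the fixed jaw of a 150 mm wide woodworking vise on its edge; bolted down. Origin at table height under the middle of the fixed jaw's wooden face. x points level from that face into the bench, -x to the moving jaw and handle, y along the jaws, z up. All offsets are in these axes.
- fixed_face (a point): Middle of the top edge of the fixed jaw's wooden face, 190 mm above the table; the axes are the vise's. The jaws are 150 mm wide and reach from 110 to 190 mm above the table. The screw's axis runs along x, midway along the jaws, 135 mm above the table.
- jaw (a joint): Opening between the wooden faces of the jaws, m (0 shut, at most 0.12; 0.045 when the block is nipped). The moving jaw slides along x on two 18 mm rods and carries the screw, handle and lever along. With the lever down it slides against about 5 N of friction; with the lever up the half-nut locks it to the thread, and it may settle back by up to 4 mm as the thread catches.
- liner: Wooden lining of the moving jaw, 12 x 150 x 80 mm, which presses on the block; behind it (-x) is the jaw's iron, 20 mm thick. Axes as the vise's; origin at table height under the middle of its face towards the block.
- lever (a joint): Angle of the quick-release lever, rad: 0 up (half-nut engaged), 0.30 fully down on its hard stop. Beyond about 0.20 the half-nut is clear and the jaw is free. It springs back up by itself. It turns about a rod parallel to x, 46 mm to the -y side of the press plate's middle and 26 mm below the plate's top.
- lever_pad: Steel press plate of the lever, 26 mm (x) by 30 mm (y), in front of the moving jaw, to the +y side of the screw, with a tab standing 12 mm above the plate on its jaw-side edge. Press on the plate: 5 N at first, 9 N at the stop about 14 mm down; over 40 N is too much. While pressing, push the tab in +x to slide the jaw to the block; nip the block with 5 to 20 N, over 60 N is ramming.
- lever_press (a point): Middle of the top of the press plate, 161 mm above the table when up; it moves with lever and jaw. It is 37 mm in front (-x) of the moving jaw's outer iron face and 78 mm to the +y side of the screw's axis; the tab's near face is 13 mm from it in +x.
- screw (a joint): Turn of screw and handle, rad; grows clockwise as seen from the handle looking in +x, which tightens: with the lever up the jaw closes 6 mm a turn. A bar end on the +y side goes up over the top and down on the -y side. At 0 the T-bar is upright, end a on top. The screw stays where it is left.
- bar_end_a (a point): Centre of a 24 mm ball, the place to grasp on one end of the steel T-bar handle. The bar is 12 mm thick, at right angles to the screw's axis, 112 mm in front (-x) of the moving jaw's outer iron face; the ball's centre is 80 mm from the axis. The hub on the axis is 34 mm thick. The ball can be held while the bar swings round in the fingers.
- bar_end_b (a point): Centre of the ball on the bar's other end. Felt here, the bar turns freely at about 1 N; after 0 to 0.8 turn the jaw meets the block, then the resistance climbs over about 1 rad. The clamp force is 25 to 40 times the force across the bar here: 6 to 9 N above free turning is firmly tight, under 4 N is slack, over 11 N bruises the wood. It holds by itself when let go.
- block: The work: loose pine block 45 mm thick (x, along the vise's x), 140 mm long (y), 78 mm high, about 0.24 kg, standing between the jaws on the two guide rods. Origin in the middle of its underside, 150 mm above the table; its top is 38 mm above the jaws. It may start some mm off the fixed jaw and a few degrees askew; the closing jaw pushes it home.
- glue_jar: Bystander: black crusted glue jar, 77 mm wide, 112 mm tall, with a wooden stick to 190 mm, standing on the table off the handle's end of the vise; leave it.
- sanding_block: Bystander: cork sanding block 112 x 62 x 33 mm on the raised bench; leave it.
- screwdriver: Bystander: screwdriver 200 mm long lying on the table; leave it.
- hammer: Bystander: hammer 260 mm long lying on the raised bench; leave it.
Things that resemble listed ones, but are neither listed nor needed, are in the scene too. Of the things shaped like the block, the pine one is meant.

How it is judged:
On the way, in this order (a step that is already met when the one before it is completed fails the run):
1. the quick-release lever is pressed down far enough to free the jaw (beyond 0.2 rad) (value of joint lever above 0.2 rad), for 0.05 s.
2. with the lever held down, the jaw has been slid up to the block (opening under 49 mm for the 45 mm block) (value of joint lever above 0.15 rad and value of joint jaw below 0.049 m), for 0.05 s.
3. the lever is let go and back up (under 0.05 rad) with the jaw still at the block (opening under 51 mm) (value of joint lever below 0.05 rad and value of joint jaw below 0.051 m), for 0.1 s.
4. the screw is turned until the jaw presses on the block with more than 100 N (contact force between liner and block above 100 N), for 0.3 s.
At the end, for the whole second after the job is handed in: The block is clamped between the jaws with more than 100 N (and never more than 450 N), square to the jaws within 0.04 rad, upright within 0.05 rad and still down on the guide rods within 6 mm, at rest; the jaw opening is under 47 mm and the lever is back up (under 0.05 rad) (contact force between liner and block above 100 N and value of joint lever below 0.05 rad and value of joint jaw below 0.047 m and angle between the x axis of block and the x axis of vise, either way round below 0.04 rad and angle between block's own z axis and vertical below 0.05 rad and height (world z) of block between 0.144 and 0.156 m and linear speed of block below 0.01 m/s); the robot touches nothing.
It fails at once if the wood is bruised: the jaw presses on the block with more than 450 N (contact force between liner and block above 450 N).
It fails at once if the jaw is rammed into the block: more than 60 N on it while the lever is held down (value of joint lever above 0.15 rad and contact force between liner and block above 60 N).
It fails at once if the lever is leant on with more than 40 N (contact force between the fingers and lever_pad above 40 N).
It fails at once if a bystander (jar, sanding block, screwdriver, hammer) is moved more than 30 mm (distance of any of glue_jar, sanding_block, screwdriver, hammer from where it was at the start of the episode above 0.03 m).
It also fails if it takes over 72 s, if anything falls off the work surface, if the arm or the gripper's body presses on something with over 40 N, if the wrist force passes 120 N, or if a joint passes its speed limit or range.

## Working session

There is one attempt and no reset: what is moved stays moved. The work goes in short steps, Python scripts to look and compute and a tool call to move; the robot and the scene stay as the last step left them, time stands still between calls to the robot, and variables do not carry over. Pictures are saved under pics/ and viewed, about 8 in all and at most 12, crops included, and the job is handed in when it is done.

Besides the shell and the picture viewer there is one more tool, called after ">>>" as a command line: name --pt "numbers of a row" for each row, then --argument value for the rest. move_arm: Moves the arm, as the interface text tells. Its arguments: {"type":"object","properties":{"dp":{"type":"array","items":{"type":"array","items":{"type":"number"}}},"turn":{"type":"array","items":{"type":"number"}},"jaw":{"type":"array","items":{"type":"number"}},"grip_force":{"type":"number"}},"required":["dp","turn","jaw"]}

```bash
mkdir -p pics; python3 - <<'E'
from bench import ctrl
import cv2,numpy as np
s=ctrl.get_state(); print({k:np.round(v,3).tolist() for k,v in s.items()})
for n in("scene","top"):
    cv2.imwrite(f"pics/{n}0.png",ctrl.get_image(n)[:,:,::-1]); c=ctrl.camera_info(n); print(n,{k:np.round(v,4).tolist() for k,v in c.items()})
    for t in("bar_end_a","lever_press","block","liner","fixed_face","vise","glue_jar"):
        try: print(t,[(np.round(d["rect"]).tolist(),round(d["confidence"],2)) for d in ctrl.look_for(n,t)][:4])
        except Exception as e: print(t,e)
E
```

```text
{'time': 0.0, 'joint_positions': [1.226, 0.322, -0.07, 1.452, 0.023, 1.371, -0.057], 'qd': [0.001, -0.0, 0.001, -0.001, -0.001, 0.002, 0.001], 'joint_torque': [0.0, -49.128, -0.403, -31.253, -0.064, 0.044, 0.0], 'position': [0.228, -0.608, 0.221], 'tool_rot': [-3.089, -0.56, 0.001], 'ft_force': [-0.069, 0.295, -0.76], 'torque': [0.026, -0.031, -0.024], 'grip_width': 1.006}
scene {'intrinsics': [[561.6352, 0.0, 323.9921], [0.0, 561.6352, 231.6313], [0.0, 0.0, 1.0]], 'dist': [-0.1215, 0.0, 0.0, 0.0, 0.0], 'extrinsics': [[-0.8199, -0.5724, 0.0135, 0.473], [0.4847, -0.6813, 0.5486, -0.3185], [-0.3048, 0.4563, 0.836, -1.269], [0.0, 0.0, 0.0, 1.0]]}
bar_end_a [([275.0, 278.0, 82.0, 83.0], 0.71), ([354.0, 212.0, 239.0, 212.0], 0.22)]
lever_press [([258.0, 240.0, 16.0, 15.0], 0.76)]
block [([231.0, 235.0, 56.0, 60.0], 0.9), ([187.0, 288.0, 64.0, 59.0], 0.9), ([319.0, 224.0, 56.0, 68.0], 0.67)]
liner [([297.0, 247.0, 47.0, 60.0], 0.77)]
fixed_face [([354.0, 213.0, 245.0, 215.0], 0.84)]
vise [([354.0, 211.0, 242.0, 212.0], 0.63), ([221.0, 367.0, 44.0, 56.0], 0.15)]
glue_jar [([224.0, 366.0, 41.0, 53.0], 0.78)]
top {'intrinsics': [[588.3084, 0.0, 305.3938], [0.0, 588.3084, 244.9569], [0.0, 0.0, 1.0]], 'dist': [-0.01, 0.0, 0.0, 0.0, 0.0], 'extrinsics': [[0.0063, -0.9998, 0.0182, 0.026], [0.9814, 0.0096, 0.1916, -0.5722], [-0.1917, 0.0167, 0.9813, -1.415], [0.0, 0.0, 0.0, 1.0]]}
bar_end_a [([259.0, 226.0, 104.0, 52.0], 0.57)]
lever_press [([252.0, 201.0, 16.0, 13.0], 0.66)]
block [([269.0, 169.0, 60.0, 32.0], 0.93), ([296.0, 238.0, 33.0, 74.0], 0.78), ([198.0, 173.0, 62.0, 40.0], 0.63)]
liner [([271.0, 237.0, 15.0, 66.0], 0.66), ([278.0, 213.0, 67.0, 38.0], 0.29)]
fixed_face [([337.0, 266.0, 255.0, 178.0], 0.95), ([423.0, 250.0, 48.0, 118.0], 0.17)]
vise [([334.0, 265.0, 259.0, 184.0], 0.91), ([422.0, 251.0, 49.0, 118.0], 0.56)]
glue_jar [([155.0, 249.0, 36.0, 34.0], 0.61)]
```

View pics/scene0.png

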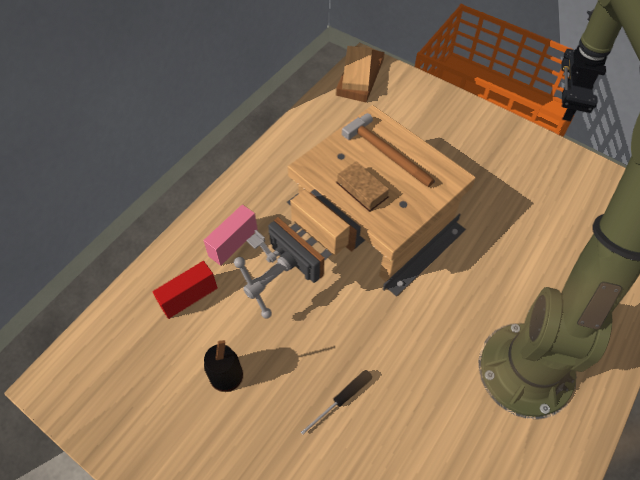

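View pics/top0.png

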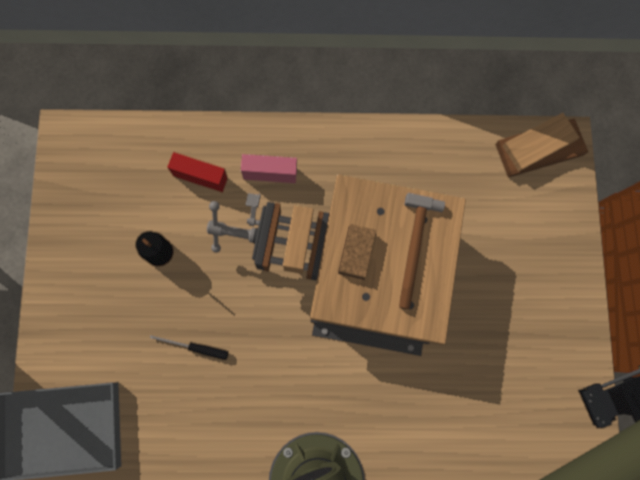

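```bash
python3 - <<'E'
import cv2
a=cv2.imread("pics/top0.png")[180:300,190:350]; b=cv2.imread("pics/scene0.png")[180:330,200:400]
cv2.imwrite("pics/c1.png",cv2.resize(a,None,fx=5,fy=5,interpolation=cv2.INTER_CUBIC))
cv2.imwrite("pics/c2.png",cv2.resize(b,None,fx=4,fy=4,interpolation=cv2.INTER_CUBIC))
E
```

```text
(no output)
```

View pics/c1.png

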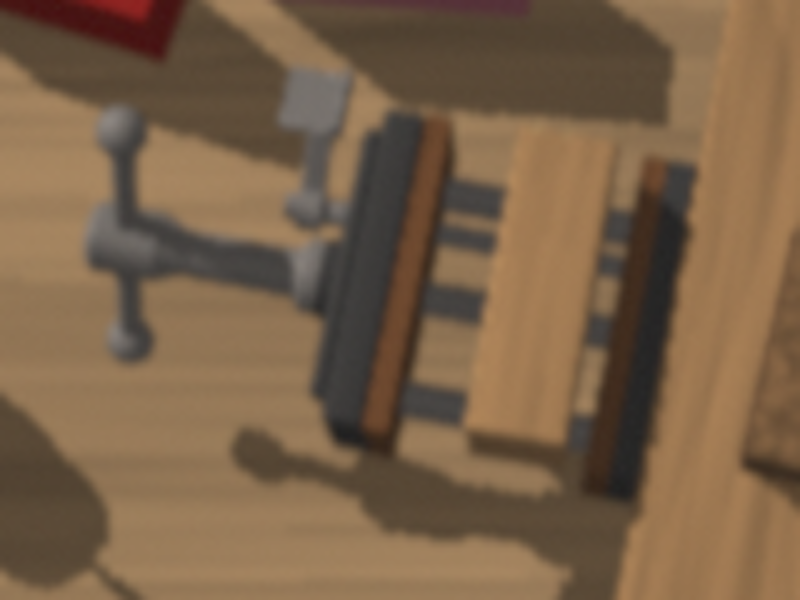

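View pics/c2.png

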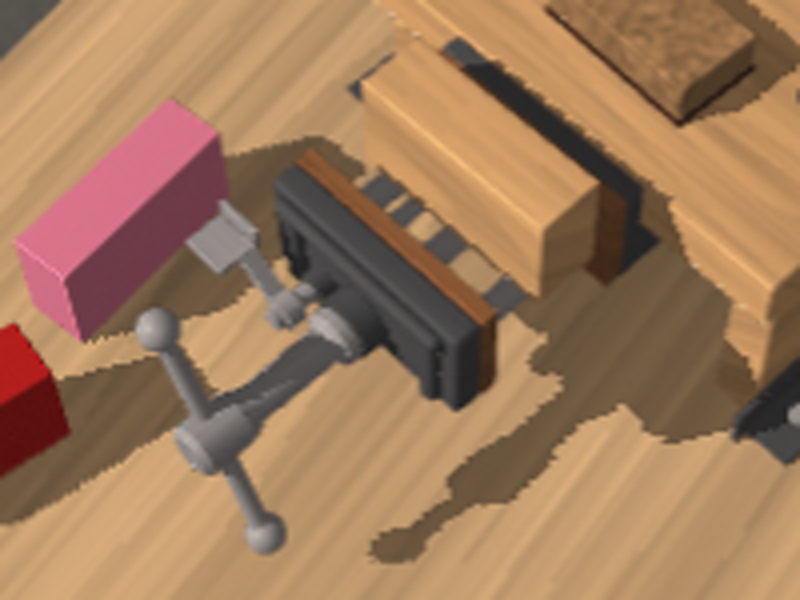

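```bash
cat > h.py <<'E'
from bench import ctrl
import numpy as np, cv2
from scipy.optimize import least_squares
from scipy.spatial.transform import Rotation as R
CI={n:ctrl.camera_info(n) for n in("top","scene")}
def proj(n,P):
    c=CI[n];E=np.array(c["extrinsics"]);p=np.atleast_2d(P)@E[:3,:3].T+E[:3,3];p=p*[1,-1,-1]
    return cv2.projectPoints(p,np.zeros(3),np.zeros(3),np.array(c["intrinsics"]),np.array(c["dist"]))[0].reshape(-1,2)
def W(q,p): # vise->world, q=x,y,yaw
    c,s=np.cos(q[2]),np.sin(q[2]);return np.array([q[0]+c*p[0]-s*p[1],q[1]+s*p[0]+c*p[1],p[2]])
def ball(o,a,k=1): # screw angle a: end a at top for 0, +y side goes up => clockwise; a: y=-sin
    return [-o-.144,-k*.08*np.sin(a),.135+k*.08*np.cos(a)]
E
cat > fit.py <<'E'
from h import *
T=lambda x,y:(190+x/5,180+y/5); S=lambda x,y:(200+x/4,180+y/4)
def model(q):
    o,a=q[3],q[4]
    return [("top",ball(o,a),T(120,128)),("top",ball(o,a,-1),T(130,341)),("scene",ball(o,a),S(158,329)),("scene",ball(o,a,-1),S(265,532)),
    ("top",[-o,.075,.19],T(450,122)),("top",[-o,-.075,.19],T(397,438)),("scene",[-o,.075,.19],S(317,150)),("scene",[-o,-.075,.19],S(497,318)),
    ("top",[0,.075,.19],T(648,158)),("top",[0,-.075,.19],T(595,478)),
    ("scene",[-o-.069,.078,.161],S(222,240)),("top",[-o-.069,.078,.161],T(310,102))]
def f(q): return np.concatenate([proj(n,W(q,p))[0]-u for n,p,u in model(q)])
r=min((least_squares(f,[.6,0,-1.65,.08,a],loss="soft_l1") for a in(-2.5,-.8,.8,2.5)),key=lambda r:r.cost)
q=r.x
if __name__=="__main__":
    print(r.cost,np.round(q,4),np.round(f(q).reshape(-1,2),1).tolist())
    for n,p,u in model(q): print(n,np.round(W(q,p),3))
    np.save("q.npy",q)
E
python3 fit.py
```

```text
5.54297976679631 [ 0.5494  0.0127 -1.761   0.0945 -0.4563] [[-0.0, 0.8], [-0.6, 0.1], [0.1, -0.3], [0.4, 0.1], [0.2, -0.4], [-2.8, -0.3], [-0.6, -1.0], [0.8, -1.6], [1.0, 0.3], [-1.1, -0.0], [0.0, 0.4], [-0.1, -0.1]]
top [0.629 0.24  0.207]
top [0.56  0.254 0.063]
scene [0.629 0.24  0.207]
scene [0.56  0.254 0.063]
top [0.641 0.091 0.19 ]
top [0.494 0.12  0.19 ]
scene [0.641 0.091 0.19 ]
scene [0.494 0.12  0.19 ]
top [ 0.623 -0.002  0.19 ]
top [0.476 0.027 0.19 ]
scene [0.657 0.158 0.161]
top [0.657 0.158 0.161]
```

>>> move_arm --pt "0 0 -1" --pt "0 0 -2" --pt "0 0 -3" --pt "0 0 -3" --pt "0 0 -3" --turn '[-1.6,-3.2,-4.8,-6.4,-8]' --jaw '[-1,-1,-1,-1,-1]' --grip_force 20

```text
time: 1.3
position: [0.2285, -0.6092, 0.3143]
tool_rot: [2.706, 1.59, -0.001]
ft_force: [-0.4, 0.2, 0.0]
grip_width: 0.633
```

>>> move_arm --pt "0 0 0" --pt "0 0 0" --pt "0 0 0" --turn '[-1.6,-3.2,-3.7]' --jaw '[-1,-1,-1]'

```text
time: 1.6
position: [0.2282, -0.6086, 0.3126]
tool_rot: [2.419, 2.004, 0.0]
ft_force: [0.3, 0.7, 0.0]
grip_width: 0.357
```

```bash
cat > go.py <<'E'
# usage: go.py vx vy vz (vise frame, jaw-fixed-face axes) -> dp and turn units
import sys; from h import *
q=np.load("q.npy")
s=ctrl.get_state(); Rm=R.from_rotvec(s["tool_rot"]); p=np.array(s["position"])
def units(P): return np.round(Rm.inv().apply(np.array(P)-p)/.03,2).tolist()
tx=Rm.as_matrix()[:,0]; d=np.degrees(q[2]+np.pi-np.arctan2(tx[1],tx[0])); d=(d+90)%180-90
c,sn=np.cos(q[2]),np.sin(q[2]); v=np.array([[c,sn],[-sn,c]])@(p[:2]-q[:2])
print("t",s["time"],"p",np.round(p,4),"vise",np.round([*v,p[2]],4),"zaxis",np.round(Rm.as_matrix()[:,2],3),"turn",round(-d/5,2),"F",np.round(s["ft_force"],1),"w",round(float(s["grip_width"]),3))
if len(sys.argv)>3: print("dp",units(W(q,[float(x) for x in sys.argv[1:4]])))
E
python3 go.py -.1635 .083 .30
```

```text
t 1.6 p [ 0.2282 -0.6086  0.3126] vise [ 0.6708 -0.198   0.3126] zaxis [ 0. -0. -1.] turn 0.03 F [0.3 0.7 0. ] w 0.357
dp [27.78, 9.45, 0.42]
```

>>> move_arm --pt "1.4 0.48 0" --pt "2.8 0.95 0" --pt "4.2 1.43 0" --pt "5.6 1.9 0" --pt "7.0 2.38 0" --turn '[0,0,0,0,0]' --jaw '[-1,-1,-1,-1,-1]'

```text
time: 2.1
position: [0.3388, -0.4143, 0.3128]
tool_rot: [2.423, 1.999, -0.0]
ft_force: [0.6, -0.6, 0.1]
grip_width: 0.011
```

>>> move_arm --pt "1.4 0.48 0" --pt "2.8 0.95 0" --pt "4.2 1.43 0" --pt "5.6 1.9 0" --pt "7.0 2.38 0" --turn '[0,0,0,0,0]' --jaw '[-1,-1,-1,-1,-1]'

```text
time: 2.6
position: [0.4488, -0.2217, 0.3129]
tool_rot: [2.422, 1.999, -0.0]
ft_force: [1.0, 0.1, 0.9]
grip_width: 0.006
```

>>> move_arm --pt "1.4 0.48 0" --pt "2.8 0.95 0" --pt "4.2 1.43 0" --pt "5.6 1.9 0" --pt "7.0 2.38 0" --turn '[0,0,0,0,0]' --jaw '[-1,-1,-1,-1,-1]'

```text
time: 3.1
position: [0.5588, -0.0293, 0.313]
tool_rot: [2.423, 1.998, 0.0]
ft_force: [1.0, -0.4, 0.5]
grip_width: 0.003
```

```bash
python3 go.py -.1665 .083 .30
```

```text
t 3.1 p [ 0.5588 -0.0293  0.313 ] vise [0.0394 0.0171 0.313 ] zaxis [ 0.001 -0.001 -1.   ] turn -0.02 F [ 1.  -0.4  0.5] w 0.003
dp [6.87, 2.19, 0.43]
```

>>> move_arm --pt "1.4 0.45 0" --pt "2.8 0.9 0" --pt "4.2 1.35 0" --pt "5.6 1.8 0" --pt "6.87 2.2 0" --turn '[0,0,0,0,0]' --jaw '[-1,-1,-1,-1,-1]'

```text
time: 3.6
position: [0.6628, 0.1608, 0.3123]
tool_rot: [-2.423, -1.999, -0.0]
ft_force: [0.2, -0.1, 0.5]
grip_width: 0.006
```

>>> move_arm --pt "0 0 1.2" --pt "0 0 2.4" --pt "0 0 3.6" --pt "0 0 4.2" --pt "0 0 4.2" --turn '[0,0,0,0,0]' --jaw '[-1,-1,-1,-1,-1]'

```text
time: 4.1
position: [0.6603, 0.1579, 0.1828]
tool_rot: [-2.421, -1.998, 0.009]
ft_force: [0.6, 0.5, -0.2]
grip_width: 0.005
```

```bash
python3 go.py -.1665 .083 .163; python3 - <<'E'
from h import *
q=np.load("q.npy")
a=ctrl.get_image("top");b=ctrl.get_image("scene")
f=lambda i,x,y:cv2.resize(np.ascontiguousarray(i[y:y+100,x:x+100,::-1]),(400,400),interpolation=cv2.INTER_CUBIC)
cv2.imwrite("pics/d1.png",np.hstack([f(a,200,150),f(b,210,170)]))
E
```

```text
t 4.1 p [0.6603 0.1579 0.1828] vise [-0.1636  0.0814  0.1828] zaxis [-0.006 -0.002 -1.   ] turn -0.01 F [ 0.6  0.5 -0.2] w 0.005
dp [0.1, 0.06, 0.66]
```

View pics/d1.png

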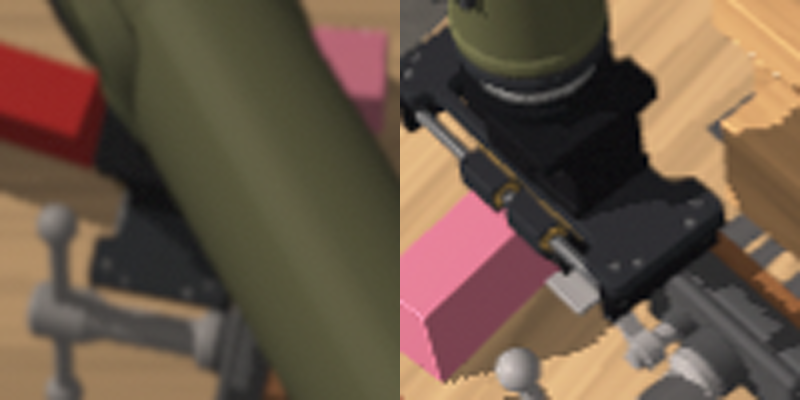

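>>> move_arm --pt "0.08 0.05 0.3" --pt "0.08 0.05 0.55" --pt "0.08 0.05 0.6" --pt "0.08 0.05 0.75" --turn '[0,0,0,0]' --jaw '[-1,-1,-1,-1]'

```text
time: 4.6
position: [0.6642, 0.1613, 0.1643]
tool_rot: [2.423, 1.999, 0.001]
ft_force: [0.4, -0.6, 0.0]
grip_width: 0.007
```

```bash
python3 go.py -.1665 .083 .153
```

```text
t 4.6 p [0.6642 0.1613 0.1643] vise [-0.1676  0.0847  0.1643] zaxis [ 0.001  0.    -1.   ] turn -0.01 F [ 0.4 -0.6  0. ] w 0.007
dp [-0.04, -0.06, 0.38]
```

>>> move_arm --pt "0 0 0.1" --pt "0 0 0.2" --pt "0 0 0.2" --turn '[0,0,0]' --jaw '[-1,-1,-1]'

```text
time: 4.9
position: [0.6651, 0.161, 0.1593]
tool_rot: [2.422, 1.998, 0.003]
ft_force: [-0.2, -1.1, 4.1]
grip_width: 0.003
```

>>> move_arm --pt "0 0 0.06" --pt "0 0 0.12" --pt "0 0 0.12" --turn '[0,0,0]' --jaw '[-1,-1,-1]'

```text
time: 5.2
position: [0.6661, 0.1608, 0.1568]
tool_rot: [2.422, 1.996, 0.007]
ft_force: [0.9, -1.1, 6.4]
grip_width: 0.005
```

```bash
python3 go.py -.1665 .083 .153
```

```text
t 5.2 p [0.6661 0.1608 0.1568] vise [-0.1676  0.0866  0.1568] zaxis [ 0.005  0.    -1.   ] turn -0.02 F [ 0.9 -1.1  6.4] w 0.005
dp [-0.04, -0.12, 0.12]
```

>>> move_arm --pt "0 0 0.08" --pt "0 0 0.16" --pt "0 0 0.16" --turn '[0,0,0]' --jaw '[-1,-1,-1]'

```text
time: 5.5
position: [0.6675, 0.1606, 0.1529]
tool_rot: [2.421, 1.994, 0.011]
ft_force: [2.6, -1.6, 9.5]
grip_width: 0.007
```

>>> move_arm --pt "0 0 0.05" --pt "0 0 0.1" --pt "0 0 0.1" --turn '[0,0,0]' --jaw '[-1,-1,-1]'

```text
time: 5.8
position: [0.6683, 0.1605, 0.1506]
tool_rot: [2.42, 1.993, 0.013]
ft_force: [5.0, -2.5, 9.8]
grip_width: 0.007
```

```bash
python3 go.py -.1665 .083 .149
```

```text
t 5.8 p [0.6683 0.1605 0.1506] vise [-0.1676  0.0888  0.1506] zaxis [ 0.01  0.   -1.  ] turn -0.03 F [ 5.  -2.5  9.8] w 0.007
dp [-0.04, -0.19, 0.05]
```

>>> move_arm --pt "0 -0.05 0.05" --pt "-0.1 -0.05 0.05" --pt "-0.2 -0.05 0.05" --pt "-0.3 -0.05 0.05" --pt "-0.4 -0.05 0.05" --turn '[0,0,0,0,0]' --jaw '[-1,-1,-1,-1,-1]'

```text
time: 6.3
position: [0.6657, 0.1557, 0.1511]
tool_rot: [2.419, 2.0, 0.029]
ft_force: [7.7, 8.5, 11.6]
grip_width: 0.006
```

```bash
python3 go.py -.1665 .083 .149
```

```text
t 6.3 p [0.6657 0.1557 0.1511] vise [-0.1624  0.0872  0.1511] zaxis [ 0.016  0.01  -1.   ] turn 0.01 F [ 7.7  8.5 11.6] w 0.006
dp [0.13, -0.14, 0.07]
```

>>> move_arm --pt "0 -0.05 0.05" --pt "0 -0.1 0.1" --pt "0 -0.1 0.1" --turn '[0,0,0]' --jaw '[-1,-1,-1]'

```text
time: 6.6
position: [0.6657, 0.1543, 0.1494]
tool_rot: [2.417, 1.995, 0.035]
ft_force: [11.9, 5.8, 12.6]
grip_width: 0.003
```

```bash
python3 go.py -.1665 .083 .149
```

```text
t 6.6 p [0.6657 0.1543 0.1494] vise [-0.1611  0.0874  0.1494] zaxis [ 0.022  0.008 -1.   ] turn -0.01 F [11.9  5.8 12.6] w 0.003
dp [0.18, -0.15, 0.01]
```

>>> move_arm --pt "-0.1 0.05 0" --pt "-0.2 0.1 0" --pt "-0.3 0.1 0" --pt "-0.4 0.1 0" --pt "-0.4 0.1 0" --turn '[0,0,0,0,0]' --jaw '[-1,-1,-1,-1,-1]'

```text
time: 7.1
position: [0.664, 0.1429, 0.1483]
tool_rot: [2.419, 1.998, 0.029]
ft_force: [7.5, 5.1, 11.7]
grip_width: 0.002
```

```bash
python3 go.py -.1665 .083 .149; python3 - <<'E'
from h import *
a=ctrl.get_image("top");b=ctrl.get_image("scene")
f=lambda i,x,y:cv2.resize(np.ascontiguousarray(i[y:y+100,x:x+100,::-1]),(400,400),interpolation=cv2.INTER_CUBIC)
cv2.imwrite("pics/d2.png",np.hstack([f(a,200,200),f(b,230,190)]))
E
```

```text
t 7.1 p [0.664  0.1429 0.1483] vise [-0.1495  0.0879  0.1483] zaxis [ 0.017  0.009 -1.   ] turn 0.01 F [ 7.5  5.1 11.7] w 0.002
dp [0.57, -0.16, -0.02]
```

View pics/d2.png

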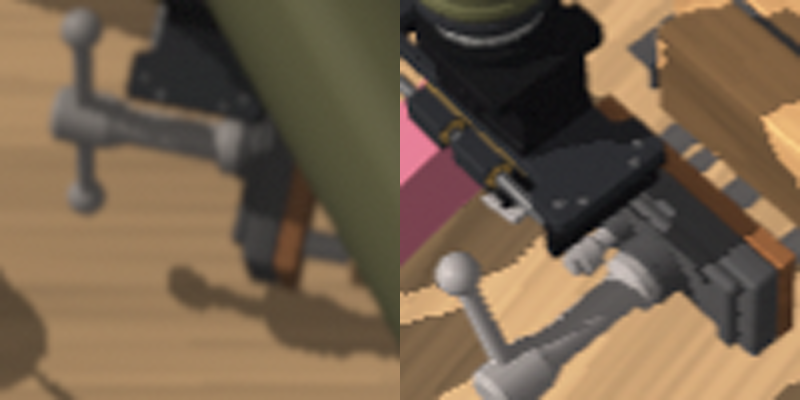

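>>> move_arm --pt "-0.15 0 0" --pt "-0.3 0 0" --pt "-0.45 0 0" --pt "-0.6 0 0" --pt "-0.75 0 0" --turn '[0,0,0,0,0]' --jaw '[-1,-1,-1,-1,-1]'

```text
time: 7.7
position: [0.6599, 0.123, 0.1486]
tool_rot: [2.418, 2.002, 0.032]
ft_force: [9.4, 8.9, 12.0]
grip_width: 0.004
```

```bash
python3 go.py -.112 .083 .149; cat > bal.py <<'E'
from h import *
q=np.load("q.npy")
# measure opening from visible ball a in scene+top via detector-free template: brightest blob near prediction
import sys
for n in("top","scene"):
    r=ctrl.get_image(n); cv2.imwrite(f"pics/l_{n}.png",r[:,:,::-1])
    for k in (1,-1):
        best=None
        u=[proj(n,W(q,ball(o,q[4],k)))[0] for o in (.045,.05,.06,.07,.08,.0945)]
        g=cv2.cvtColor(r,cv2.COLOR_RGB2HSV); m=((g[:,:,1]<45)&(g[:,:,2]>90)).astype(np.float32)
        m=cv2.blur(m,(7,7)); 
        os=np.linspace(.04,.1,121); sc=[m[tuple(np.round(proj(n,W(q,ball(o,q[4],k)))[0][::-1]).astype(int))] for o in os]
        sc=np.array(sc); t=os[sc>=sc.max()-1e-6]; print(n,k,"o",round(t.mean(),4),round(sc.max(),2))
E
python3 bal.py
```

```text
t 7.7 p [0.6599 0.123  0.1486] vise [-0.1292  0.0876  0.1486] zaxis [ 0.018  0.011 -1.   ] turn 0.03 F [ 9.4  8.9 12. ] w 0.004
dp [-0.57, -0.15, -0.02]
top 1 o 0.0645 0.73
top -1 o 0.0675 0.47
scene 1 o 0.0632 0.98
scene -1 o 0.0622 0.96
```

>>> move_arm --pt "-0.1 0 0" --pt "-0.2 0 0" --pt "-0.3 0 0" --pt "-0.4 0 0" --turn '[0,0,0,0]' --jaw '[-1,-1,-1,-1]'

```text
time: 8.2
position: [0.6578, 0.1116, 0.1486]
tool_rot: [2.418, 2.002, 0.033]
ft_force: [9.8, 14.8, 11.1]
grip_width: 0.002
```

```bash
python3 go.py -.1105 .083 .149; python3 bal.py
```

```text
t 8.2 p [0.6578 0.1116 0.1486] vise [-0.1176  0.0877  0.1486] zaxis [ 0.018  0.011 -1.   ] turn 0.03 F [ 9.8 14.8 11.1] w 0.002
dp [-0.24, -0.16, -0.02]
top 1 o 0.053 0.73
top -1 o 0.056 0.43
scene 1 o 0.0535 1.0
scene -1 o 0.0538 0.94
```

>>> move_arm --pt "-0.06 0 0" --pt "-0.12 0 0" --pt "-0.12 0 0" --turn '[0,0,0]' --jaw '[-1,-1,-1]'

```text
time: 8.6
position: [0.6576, 0.1116, 0.1491]
tool_rot: [2.417, 2.006, 0.041]
ft_force: [10.7, 14.3, 10.7]
grip_width: 0.007
```

>>> move_arm --pt "-0.05 0 0" --pt "-0.1 0 0" --pt "-0.1 0 0" --turn '[0,0,0]' --jaw '[-1,-1,-1]'

```text
time: 8.9
position: [0.6574, 0.1115, 0.1495]
tool_rot: [-2.414, -2.008, -0.046]
ft_force: [11.7, 18.4, 10.6]
grip_width: 0.001
```

```bash
python3 go.py -.1105 .083 .149
```

```text
t 8.9 p [0.6574 0.1115 0.1495] vise [-0.1175  0.0873  0.1495] zaxis [ 0.022  0.02  -1.   ] turn 0.08 F [11.7 18.4 10.6] w 0.001
dp [-0.23, -0.15, 0.01]
```

```bash
python3 - <<'E'
from h import *
a=ctrl.get_image("top");b=ctrl.get_image("scene")
f=lambda i,x,y:cv2.resize(np.ascontiguousarray(i[y:y+100,x:x+100,::-1]),(400,400),interpolation=cv2.INTER_CUBIC)
cv2.imwrite("pics/d3.png",np.hstack([f(a,250,200),f(b,270,180)]))
E
```

```text
(no output)
```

View pics/d3.png

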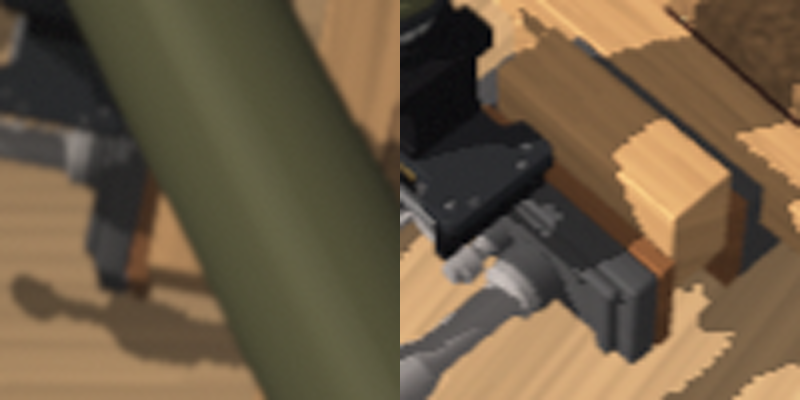

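```bash
python3 - <<'E'
from h import *
q=np.load("q.npy")
P=lambda p:np.round((proj("scene",W(q,p))[0]-[270,180])*4+[400,0])
for x in(-.055,-.05,-.045,0): print(x,"blk top",P([x,-.07,.228]),"jaw top",P([x,-.075,.19]),"jaw bottom",P([x,-.075,.11]))
print(P([.012,-.075,.19]),P([.012,-.075,.11]))
from scipy.optimize import least_squares as l
C=lambda x,y:np.array([270+(x-400)/4,180+y/4])
for c in(C(675,217),C(727,180)):
    print(np.round(l(lambda v:proj("scene",W(q,[v[0],v[1],.228]))[0]-c,[0,-.07]).x,4))
E
```

```text
-0.055 blk top [668. 225.] jaw top [672. 269.] jaw bottom [668. 342.]
-0.05 blk top [675. 220.] jaw top [679. 263.] jaw bottom [674. 337.]
-0.045 blk top [681. 214.] jaw top [685. 258.] jaw bottom [680. 331.]
0 blk top [740. 166.] jaw top [743. 210.] jaw bottom [734. 285.]
[758. 198.] [749. 273.]
[-0.0488 -0.0689]
[-0.0117 -0.0714]
```

```bash
python3 - <<'E'
from h import *
q=np.load("q.npy")
xs=np.arange(-.16,.04,.0005);ys=np.arange(.09,-.1,-.0005)
def rect(im,n,z):
    X,Y=np.meshgrid(xs,ys);c,s=np.cos(q[2]),np.sin(q[2])
    P=np.stack([q[0]+c*X-s*Y,q[1]+s*X+c*Y,0*X+z],-1).reshape(-1,3)
    m=proj(n,P).reshape(len(ys),len(xs),2).astype(np.float32)
    r=cv2.remap(im,m[...,0],m[...,1],cv2.INTER_CUBIC)
    for v in np.arange(-.16,.04,.02): cv2.line(r,(int((v+.16)/.0005),0),(int((v+.16)/.0005),12 if abs(v)>1e-6 else 379),(0,0,255),1)
    return r
t=cv2.imread("pics/top0.png");s=cv2.imread("pics/scene0.png")
b=ctrl.get_image("scene")[:,:,::-1].copy()
cv2.imwrite("pics/r.png",cv2.resize(np.vstack([np.hstack([rect(t,"top",.19),rect(s,"scene",.19)]),np.hstack([rect(b,"scene",.19),rect(b,"scene",.228)])])[:,:],(800,600)))
E
```

```text
(no output)
```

View pics/r.png

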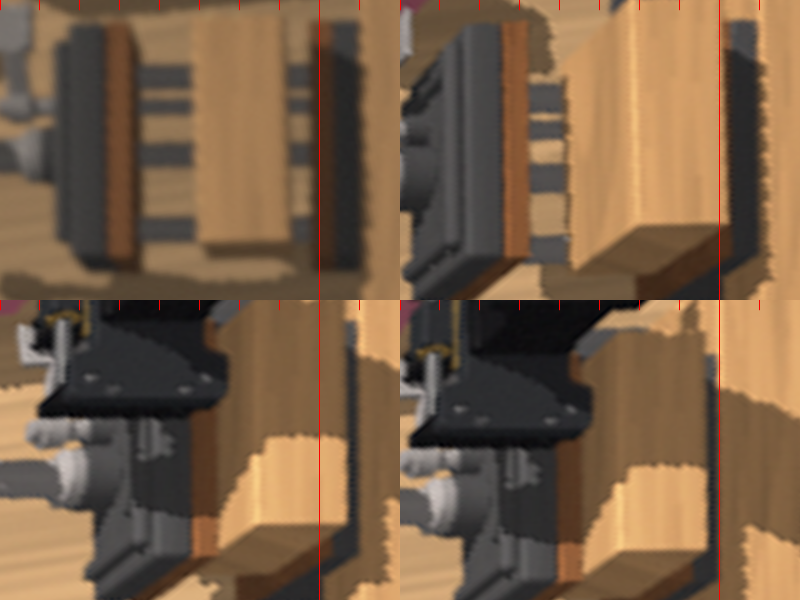

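>>> move_arm --pt "0 0.05 0.06" --pt "0 0.05 0.12" --pt "-0.05 0.05 0.12" --pt "-0.05 0.05 0.12" --turn '[0,0,0,0]' --jaw '[-1,-1,-1,-1]'

```text
time: 9.45
position: [0.6581, 0.1114, 0.1473]
tool_rot: [-2.412, -2.008, -0.047]
ft_force: [8.2, 19.8, 16.8]
grip_width: 0.002
```

```bash
python3 go.py -.1105 .083 .149
```

```text
t 9.45 p [0.6581 0.1114 0.1473] vise [-0.1175  0.0881  0.1473] zaxis [ 0.022  0.021 -1.   ] turn 0.09 F [ 8.2 19.8 16.8] w 0.002
dp [-0.23, -0.17, -0.07]
```

>>> move_arm --pt "0 0 -0.15" --pt "0 0 -0.3" --pt "0 0 -0.45" --pt "0 0 -0.55" --pt "0 0 -0.55" --turn '[0,0,0,0,0]' --jaw '[-1,-1,-1,-1,-1]'

```text
time: 9.95
position: [0.6531, 0.1122, 0.1585]
tool_rot: [-2.404, -2.006, -0.033]
ft_force: [5.7, 23.8, 0.3]
grip_width: 0.008
```

>>> move_arm --pt "0.2 0 0" --pt "0.5 0 0" --pt "0.6 0 -0.3" --pt "0.6 0 -1.2" --pt "0.6 0 -2.4" --turn '[0,0,0,0,0]' --jaw '[-1,-1,-1,-1,-1]'

```text
time: 10.45
position: [0.6536, 0.1118, 0.226]
tool_rot: [-2.423, -1.997, 0.007]
ft_force: [0.7, 1.0, -0.4]
grip_width: 0.007
```

```bash
python3 go.py -.1105 .083 .149; python3 bal.py
```

```text
t 10.45 p [0.6536 0.1118 0.226 ] vise [-0.117   0.0836  0.226 ] zaxis [-0.005 -0.002 -1.   ] turn -0.02 F [ 0.7  1.  -0.4] w 0.007
dp [-0.21, -0.01, 2.57]
top 1 o 0.053 0.71
top -1 o 0.056 0.43
scene 1 o 0.0535 1.0
scene -1 o 0.0538 0.96
```

```bash
python3 -c "
from h import *
print(np.round(ctrl.get_state()['joint_positions'],2))"; python3 go.py -.1975 .0353 .29
```

```text
[ 0.36  0.45 -0.79  1.38  0.32  1.44 -0.62]
t 10.55 p [0.6572 0.1135 0.2328] vise [-0.1194  0.0868  0.2328] zaxis [ 0.008  0.001 -1.   ] turn -0.03 F [1.2 0.9 0.3] w 0.004
dp [2.6, -1.71, -1.91]
```

>>> move_arm --pt "0 0 -1" --pt "0 0 -2" --pt "0 0 -2.4" --pt "0 0 -2.4" --pt "0 0 -2.4" --turn '[-1.6,-3.2,-4.8,-6.4,-8]' --jaw '[-1,-1,-1,0,1]'

```text
time: 11.05
position: [0.6549, 0.1123, 0.2995]
tool_rot: [1.587, 2.71, -0.001]
ft_force: [-0.1, -0.1, 0.1]
grip_width: 0.112
```

```bash
python3 -c "
from h import *
print(np.round(ctrl.get_state()['joint_positions'],2))"
```

```text
[ 0.42  0.47 -0.92  1.26  0.37  1.58  0.06]
```

>>> move_arm --pt "0 0 0" --pt "0 0 0" --pt "0 0 0" --pt "0 0 0" --pt "0 0 0" --turn '[-1.6,-3.2,-4.8,-6.4,-8]' --jaw '[1,1,1,1,1]'

```text
time: 11.55
position: [0.6547, 0.1121, 0.2987]
tool_rot: [-0.565, -3.09, 0.002]
ft_force: [-1.0, 0.1, -0.6]
grip_width: 0.557
```

>>> move_arm --pt "0 0 0" --pt "0 0 0" --pt "0 0 0" --turn '[-1.6,-2,-2]' --jaw '[1,1,1]'

```text
time: 11.85
position: [0.6547, 0.1122, 0.2986]
tool_rot: [-0.302, -3.126, 0.001]
ft_force: [-0.3, -0.2, 0.1]
grip_width: 0.836
```

```bash
python3 go.py -.1975 .0353 .188
```

```text
t 11.85 p [0.6547 0.1122 0.2986] vise [-0.1177  0.0846  0.2986] zaxis [-0.001 -0.001 -1.   ] turn 17.97 F [-0.3 -0.2  0.1] w 0.836
dp [1.65, 2.66, 3.68]
```

>>> move_arm --pt "0.8 1.3 0" --pt "1.65 2.66 0" --pt "1.65 2.66 1.2" --pt "1.65 2.66 2.4" --pt "1.65 2.66 2.4" --turn '[0,0,0,0,0]' --jaw '[1,1,1,1,1]'

```text
time: 12.35
position: [0.6191, 0.1988, 0.222]
tool_rot: [-0.3, -3.12, 0.008]
ft_force: [-0.7, -0.3, -0.4]
grip_width: 1.0
```

```bash
python3 go.py -.1975 .0353 .188; python3 - <<'E'
from h import *
a=ctrl.get_image("top");b=ctrl.get_image("scene")
f=lambda i,x,y:cv2.resize(np.ascontiguousarray(i[y:y+100,x:x+100,::-1]),(400,400),interpolation=cv2.INTER_CUBIC)
cv2.imwrite("pics/d4.png",np.hstack([f(a,190,170),f(b,210,200)]))
E
```

```text
t 12.35 p [0.6191 0.1988 0.222 ] vise [-0.196   0.0332  0.222 ] zaxis [-0.008 -0.005 -1.   ] turn 17.98 F [-0.7 -0.3 -0.4] w 1.0
dp [-0.08, 0.06, 1.13]
```

View pics/d4.png

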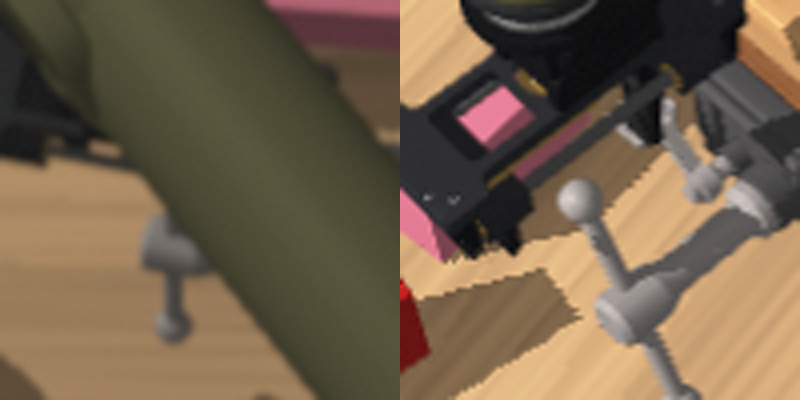

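>>> move_arm --pt "-0.05 0.04 0.5" --pt "-0.05 0.04 1.05" --pt "-0.05 0.04 1.05" --pt "-0.05 0.04 1.05" --pt "-0.05 0.04 1.05" --turn '[0,0,0,0,0]' --jaw '[0.4,0.2,-0.2,-0.6,-1]' --grip_force 10

```text
time: 12.95
position: [0.6232, 0.2023, 0.1961]
tool_rot: [0.299, 3.127, 0.001]
ft_force: [-0.3, -0.2, 0.0]
grip_width: 0.633
```

>>> move_arm --pt "0 0 0" --pt "0 0 0" --pt "0 0 0" --pt "0 0 0" --pt "0 0 0" --turn '[0,0,0,0,0]' --jaw '[-1,-1,-1,-1,-1]'

```text
time: 13.45
position: [0.6235, 0.1987, 0.1953]
tool_rot: [-0.304, -3.127, 0.008]
ft_force: [-0.8, -5.7, 0.9]
grip_width: 0.266
```

```bash
python3 go.py -.1975 .0353 .188
```

```text
t 13.45 p [0.6235 0.1987 0.1953] vise [-0.1966  0.0376  0.1953] zaxis [-0.001 -0.005 -1.   ] turn 17.96 F [-0.8 -5.7  0.9] w 0.266
dp [0.08, 0.03, 0.24]
```

```bash
cat > arc.py <<'E'
import sys,numpy as np
a0,step,n=map(float,sys.argv[1:4])
for k in range(1,int(n)+1):
    a=a0+k*step; print(round(a,3),[round(.08/.03*(np.sin(a)-np.sin(a0)),2),0,round(-.08/.03*(np.cos(a)-np.cos(a0)),2)])
E
python3 arc.py -.456 .1 5; python3 arc.py .044 .1 5;python3 arc.py .544 .1 5;python3 arc.py 1.044 .1 5;python3 arc.py 1.544 .1 5
```

```text
-0.356 [np.float64(0.24), 0, np.float64(-0.11)]
-0.256 [np.float64(0.5), 0, np.float64(-0.19)]
-0.156 [np.float64(0.76), 0, np.float64(-0.24)]
-0.056 [np.float64(1.03), 0, np.float64(-0.27)]
0.044 [np.float64(1.29), 0, np.float64(-0.27)]
0.144 [np.float64(0.27), 0, np.float64(0.03)]
0.244 [np.float64(0.53), 0, np.float64(0.08)]
0.344 [np.float64(0.78), 0, np.float64(0.15)]
0.444 [np.float64(1.03), 0, np.float64(0.26)]
0.544 [np.float64(1.26), 0, np.float64(0.38)]
0.644 [np.float64(0.22), 0, np.float64(0.15)]
0.744 [np.float64(0.43), 0, np.float64(0.32)]
0.844 [np.float64(0.61), 0, np.float64(0.51)]
0.944 [np.float64(0.78), 0, np.float64(0.72)]
1.044 [np.float64(0.92), 0, np.float64(0.94)]
1.144 [np.float64(0.12), 0, np.float64(0.24)]
1.244 [np.float64(0.22), 0, np.float64(0.48)]
1.344 [np.float64(0.29), 0, np.float64(0.74)]
1.444 [np.float64(0.34), 0, np.float64(1.0)]
1.544 [np.float64(0.36), 0, np.float64(1.27)]
1.644 [np.float64(-0.01), 0, np.float64(0.27)]
1.744 [np.float64(-0.04), 0, np.float64(0.53)]
1.844 [np.float64(-0.1), 0, np.float64(0.79)]
1.944 [np.float64(-0.18), 0, np.float64(1.04)]
2.044 [np.float64(-0.29), 0, np.float64(1.29)]
```

>>> move_arm --pt "0.24 -0.08 -0.11" --pt "0.5 -0.08 -0.19" --pt "0.76 -0.08 -0.24" --pt "1.03 -0.08 -0.27" --pt "1.29 -0.08 -0.27" --turn '[0,0,0,0,0]' --jaw '[-1,-1,-1,-1,-1]'

```text
time: 13.95
position: [0.5838, 0.2056, 0.2036]
tool_rot: [0.301, 3.127, -0.005]
ft_force: [-0.1, -6.6, -0.8]
grip_width: 0.262
```

```bash
cat > st.py <<'E'
from h import *
q=np.load("q.npy");L=[]
s=ctrl.get_state();p=np.array(s["position"]);c,sn=np.cos(q[2]),np.sin(q[2]);M=np.array([[c,sn,0],[-sn,c,0],[0,0,1]])
v=M@(p-[q[0],q[1],0]);F=M@np.array(s["ft_force"])
a=np.arctan2(-v[1],v[2]+.012-.135)   # ball 12 mm above TCP
t=np.array([0,-np.cos(a),-np.sin(a)]); r=np.array([0,-np.sin(a),np.cos(a)])
print("t",s["time"],"vise",np.round(v,4),"a",round(a,3),"rad",round(float(np.hypot(v[1],v[2]+.012-.135)),4),"Fv",np.round(F,1),"resist tang",round(-float(F@t),2),"radial",round(float(F@r),2),"w",round(float(s["grip_width"]),3))
E
python3 st.py
```

```text
t 13.95 vise [-0.1959 -0.0027  0.2036] a 0.033 rad 0.0807 Fv [ 6.5  1.1 -0.8] resist tang 1.1 radial -0.81 w 0.262
```

>>> move_arm --pt "0.27 -0.1 0.03" --pt "0.53 -0.15 0.08" --pt "0.78 -0.15 0.15" --pt "1.03 -0.15 0.26" --pt "1.26 -0.15 0.38" --turn '[0,0,0,0,0]' --jaw '[-1,-1,-1,-1,-1]'

```text
time: 14.45
position: [0.546, 0.2119, 0.1926]
tool_rot: [0.297, 3.126, 0.004]
ft_force: [3.8, 4.2, -1.6]
grip_width: 0.262
```

```bash
python3 st.py
```

```text
t 14.45 vise [-0.195  -0.041   0.1926] a 0.532 rad 0.0808 Fv [-4.8  2.9 -1.6] resist tang 1.66 radial -2.89 w 0.262
```

>>> move_arm --pt "0.22 0.07 0.15" --pt "0.43 0.07 0.32" --pt "0.61 0.07 0.51" --pt "0.78 0.07 0.72" --pt "0.92 0.07 0.94" --turn '[0,0,0,0,0]' --jaw '[-1,-1,-1,-1,-1]'

```text
time: 14.95
position: [0.5188, 0.2165, 0.1632]
tool_rot: [-0.3, -3.126, 0.003]
ft_force: [-1.8, -1.5, 1.9]
grip_width: 0.265
```

```bash
python3 st.py
```

```text
t 14.95 vise [-0.1944 -0.0686  0.1632] a 1.041 rad 0.0795 Fv [ 1.8 -1.5  1.9] resist tang 0.84 radial 2.24 w 0.265
```

>>> move_arm --pt "0.12 -0.02 0.24" --pt "0.22 -0.02 0.48" --pt "0.29 -0.02 0.74" --pt "0.34 -0.02 1.0" --pt "0.36 -0.02 1.27" --turn '[0,0,0,0,0]' --jaw '[-1,-1,-1,-1,-1]'

```text
time: 15.45
position: [0.509, 0.2179, 0.1249]
tool_rot: [-0.3, -3.127, 0.002]
ft_force: [-2.0, -2.7, 0.5]
grip_width: 0.262
```

```bash
python3 st.py
```

```text
t 15.45 vise [-0.1939 -0.0784  0.1249] a 1.546 rad 0.0785 Fv [ 3.  -1.4  0.5] resist tang 0.42 radial 1.45 w 0.262
```

>>> move_arm --pt "-0.01 -0.04 0.27" --pt "-0.04 -0.04 0.53" --pt "-0.1 -0.04 0.79" --pt "-0.18 -0.04 1.04" --pt "-0.29 -0.04 1.29" --turn '[0,0,0,0,0]' --jaw '[-1,-1,-1,-1,-1]'

```text
time: 15.95
position: [0.5178, 0.2159, 0.0866]
tool_rot: [0.299, 3.127, 0.0]
ft_force: [-0.8, -1.0, 2.0]
grip_width: 0.263
```

```bash
python3 st.py; python3 arc.py 2.044 .06 3
```

```text
t 15.95 vise [-0.1936 -0.0694  0.0866] a 2.053 rad 0.0784 Fv [ 1.2 -0.6  2. ] resist tang 2.05 radial -0.45 w 0.263
2.104 [np.float64(-0.08), 0, np.float64(0.14)]
2.164 [np.float64(-0.16), 0, np.float64(0.28)]
2.224 [np.float64(-0.26), 0, np.float64(0.41)]
```

>>> move_arm --pt "0 0 0" --pt "0 0 0" --pt "0 0 0" --pt "0 0 0" --pt "0 0 0" --turn '[0,0,0,0,0]' --jaw '[0.15,0.15,0.15,0.15,0.15]'

```text
time: 16.45
position: [0.5176, 0.2158, 0.0875]
tool_rot: [0.299, 3.127, 0.0]
ft_force: [-0.1, -0.6, -0.6]
grip_width: 0.557
```

>>> move_arm --pt "0 0 -1.2" --pt "0 0 -2.4" --pt "0 0 -3.6" --pt "0 0 -4.8" --pt "0 0 -5.4" --turn '[0,0,0,0,0]' --jaw '[0.15,0.15,0.15,0.15,0.15]'

```text
time: 16.95
position: [0.5184, 0.2167, 0.2526]
tool_rot: [0.299, 3.123, 0.002]
ft_force: [-0.2, 0.8, -0.6]
grip_width: 0.574
```

>>> move_arm --pt "-1.2 0 0" --pt "-2.4 0 0" --pt "-3.6 0 0" --pt "-4.68 0 0" --pt "-4.68 0 0" --turn '[0,0,0,0,0]' --jaw '[0.15,0.15,0.15,0.15,0.15]'

```text
time: 17.45
position: [0.659, 0.1861, 0.2473]
tool_rot: [-0.308, -3.126, -0.0]
ft_force: [-0.2, -0.5, -0.6]
grip_width: 0.577
```

```bash
python3 st.py; python3 go.py -.194 .071 .161; python3 - <<'E'
from h import *
a=ctrl.get_image("top");b=ctrl.get_image("scene")
f=lambda i,x,y:cv2.resize(np.ascontiguousarray(i[y:y+100,x:x+100,::-1]),(400,400),interpolation=cv2.INTER_CUBIC)
cv2.imwrite("pics/d5.png",np.hstack([f(a,190,170),f(b,210,220)]))
E
```

```text
t 17.45 vise [-0.191   0.0749  0.2473] a -0.542 rad 0.1451 Fv [ 0.5 -0.1 -0.6] resist tang 0.21 radial -0.59 w 0.577
t 17.45 p [0.659  0.1861 0.2473] vise [-0.191   0.0749  0.2473] zaxis [-0.001  0.    -1.   ] turn 17.93 F [-0.2 -0.5 -0.6] w 0.577
dp [0.13, 0.1, 2.88]
```

View pics/d5.png

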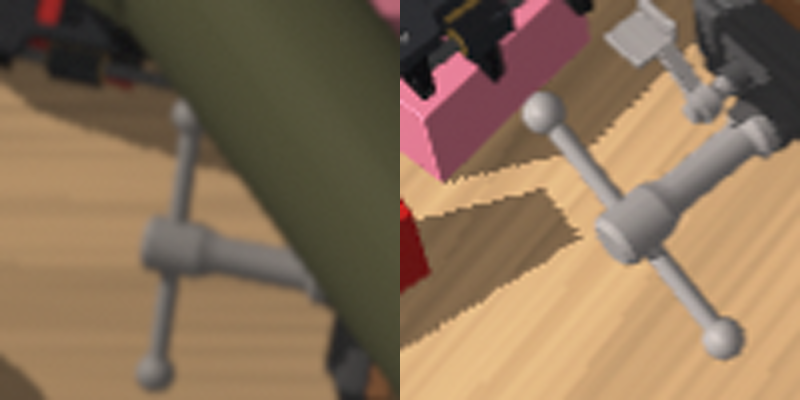

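```bash
python3 - <<'E'
from h import *
q=np.load("q.npy")
f=lambda v:np.concatenate([proj("scene",W(q,ball(v[0]-.144,v[1],1)))[0]-[246,248],proj("scene",W(q,ball(v[0]-.144,v[1],-1)))[0]-[210+323/4,220+338/4],proj("top",W(q,ball(v[0]-.144,v[1],1)))[0]-[190+185/4,170+112/4],proj("top",W(q,ball(v[0]-.144,v[1],-1)))[0]-[190+155/4,170+372/4]])
r=least_squares(f,[.194,-1.1]);print(r.x,r.fun.round(1)); print(ball(r.x[0]-.144,r.x[1]))
E
```

```text
[ 0.19557876 -1.07347932] [ 0.2  0.  -0.3  0.5  1.1  1.3 -1.1  0.2]
[np.float64(-0.1955787615951002), np.float64(0.07030925581867326), np.float64(0.17316554134588374)]
```

>>> move_arm --pt "0.13 0.13 1.0" --pt "0.13 0.13 2.0" --pt "0.13 0.13 2.9" --pt "0.13 0.13 2.9" --pt "0.13 0.13 2.9" --turn '[0,0,0,0,0]' --jaw '[0.15,0.15,0.15,-1,-1]'

```text
time: 18.05
position: [0.6516, 0.1941, 0.1632]
tool_rot: [0.298, 3.127, -0.0]
ft_force: [0.7, 0.4, 0.9]
grip_width: 0.469
```

>>> move_arm --pt "0 0 0" --pt "0 0 0" --pt "0 0 0" --pt "0 0 0" --pt "0 0 0" --turn '[0,0,0,0,0]' --jaw '[-1,-1,-1,-1,-1]'

```text
time: 18.55
position: [0.6529, 0.191, 0.163]
tool_rot: [0.303, 3.126, -0.006]
ft_force: [-1.5, -3.9, 0.2]
grip_width: 0.263
```

```bash
python3 st.py; for a in -1.07 -.77 -.47 -.17; do python3 arc.py $a .1 3; done | tr -d '\n'
```

```text
t 18.55 vise [-0.1947  0.068   0.163 ] a -1.038 rad 0.0789 Fv [ 4.1 -0.7  0.2] resist tang -0.58 radial -0.52 w 0.263
-0.97 [np.float64(0.14), 0, np.float64(-0.23)]-0.87 [np.float64(0.3), 0, np.float64(-0.44)]-0.77 [np.float64(0.48), 0, np.float64(-0.63)]-0.67 [np.float64(0.2), 0, np.float64(-0.18)]-0.57 [np.float64(0.42), 0, np.float64(-0.33)]-0.47 [np.float64(0.65), 0, np.float64(-0.46)]-0.37 [np.float64(0.24), 0, np.float64(-0.11)]-0.27 [np.float64(0.5), 0, np.float64(-0.19)]-0.17 [np.float64(0.76), 0, np.float64(-0.25)]-0.07 [np.float64(0.26), 0, np.float64(-0.03)]0.03 [np.float64(0.53), 0, np.float64(-0.04)]0.13 [np.float64(0.8), 0, np.float64(-0.02)]
```

Grasped. Turning on, with a pause row at each end so the force settles.

>>> move_arm --pt "0.14 -0.05 -0.23" --pt "0.3 -0.05 -0.44" --pt "0.48 -0.05 -0.63" --pt "0.48 -0.05 -0.63" --turn '[0,0,0,0]' --jaw '[-1,-1,-1,-1]'

```text
time: 18.95
position: [0.6382, 0.1937, 0.1832]
tool_rot: [0.301, 3.124, -0.004]
ft_force: [1.9, -4.9, 1.4]
grip_width: 0.264
```

```bash
python3 st.py
```

```text
t 18.95 vise [-0.1945  0.053   0.1832] a -0.722 rad 0.0802 Fv [4.5 2.8 1.4] resist tang 1.17 radial 2.93 w 0.264
```

>>> move_arm --pt "0.2 -0.05 -0.18" --pt "0.42 -0.05 -0.33" --pt "0.65 -0.05 -0.46" --pt "0.65 -0.05 -0.46" --turn '[0,0,0,0]' --jaw '[-1,-1,-1,-1]'

```text
time: 19.35
position: [0.6189, 0.1971, 0.1973]
tool_rot: [0.299, 3.123, -0.001]
ft_force: [2.9, -3.1, 3.6]
grip_width: 0.26
```

```bash
python3 st.py
```

```text
t 19.35 vise [-0.1943  0.0334  0.1973] a -0.423 rad 0.0814 Fv [2.5 3.4 3.6] resist tang 1.63 radial 4.72 w 0.26
```

>>> move_arm --pt "0.24 -0.04 -0.14" --pt "0.5 -0.04 -0.24" --pt "0.76 -0.04 -0.3" --pt "0.76 -0.04 -0.3" --turn '[0,0,0,0]' --jaw '[-1,-1,-1,-1]'

```text
time: 19.75
position: [0.596, 0.2013, 0.2055]
tool_rot: [0.298, 3.124, 0.001]
ft_force: [4.1, -1.6, 4.5]
grip_width: 0.259
```

```bash
python3 st.py; for a in .13 .43 .73 1.03; do python3 arc.py $a .1 3; done | tr -d '\n'
```

```text
t 19.75 vise [-0.194   0.0101  0.2055] a -0.122 rad 0.0831 Fv [0.8 4.3 4.5] resist tang 3.72 radial 4.95 w 0.259
0.23 [np.float64(0.26), 0, np.float64(0.05)]0.33 [np.float64(0.52), 0, np.float64(0.12)]0.43 [np.float64(0.77), 0, np.float64(0.22)]0.53 [np.float64(0.24), 0, np.float64(0.12)]0.63 [np.float64(0.46), 0, np.float64(0.27)]0.73 [np.float64(0.67), 0, np.float64(0.44)]0.83 [np.float64(0.19), 0, np.float64(0.19)]0.93 [np.float64(0.36), 0, np.float64(0.39)]1.03 [np.float64(0.51), 0, np.float64(0.61)]1.13 [np.float64(0.13), 0, np.float64(0.24)]1.23 [np.float64(0.23), 0, np.float64(0.48)]1.33 [np.float64(0.3), 0, np.float64(0.74)]
```

>>> move_arm --pt "0.26 -0.02 -0.03" --pt "0.53 -0.02 -0.04" --pt "0.8 -0.02 -0.02" --pt "0.8 -0.02 -0.02" --turn '[0,0,0,0]' --jaw '[-1,-1,-1,-1]'

```text
time: 20.15
position: [0.5728, 0.2055, 0.2064]
tool_rot: [0.298, 3.124, 0.003]
ft_force: [3.9, -2.0, 6.7]
grip_width: 0.257
```

```bash
python3 st.py
```

```text
t 20.15 vise [-0.1938 -0.0135  0.2064] a 0.16 rad 0.0845 Fv [1.3 4.2 6.7] resist tang 5.21 radial 5.98 w 0.257
```

>>> move_arm --pt "0 0 0" --pt "0 0 0" --pt "0 0 0.2" --pt "0 0 0.45" --pt "0 0 0.45" --turn '[0,0,0,0,0]' --jaw '[-0.1,-0.1,-0.1,-0.1,-0.1]'

```text
time: 20.65
position: [0.5709, 0.204, 0.1891]
tool_rot: [-0.298, -3.124, 0.002]
ft_force: [-0.9, -0.5, 0.1]
grip_width: 0.444
```

```bash
python3 st.py; python3 bal.py | head -0; python3 - <<'E'
from h import *
q=np.load("q.npy");s=ctrl.get_image("scene");cv2.imwrite("pics/e.png",s[:,:,::-1])
b=s[200:300,210:310,::-1];cv2.imwrite("pics/e1.png",cv2.resize(np.ascontiguousarray(b),(600,600),interpolation=cv2.INTER_CUBIC))
E
```

```text
t 20.65 vise [-0.1919 -0.015   0.1891] a 0.224 rad 0.0678 Fv [ 0.7 -0.8  0.1] resist tang -0.73 radial 0.31 w 0.444Exception ignored on flushing sys.stdout:
BrokenPipeError: [Errno 32] Broken pipe
```

View pics/e1.png

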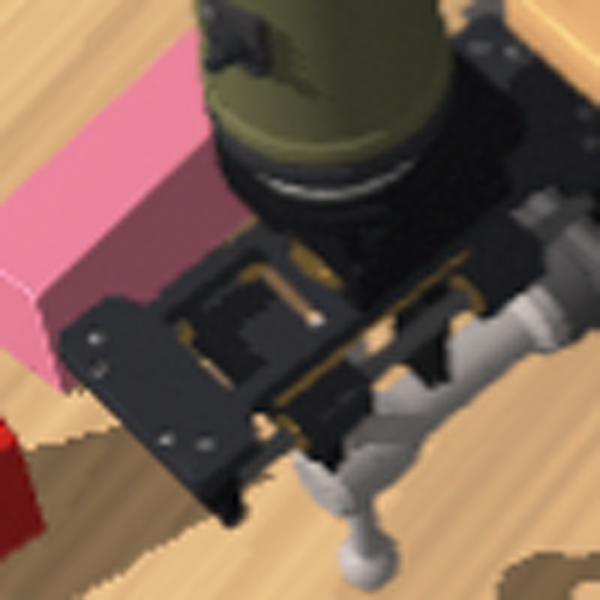

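```bash
python3 - <<'E'
from h import *
q=np.load("q.npy")
for o in(.0495,.051): 
  r=least_squares(lambda v:proj("scene",W(q,ball(o,v[0],-1)))[0]-[271.7,292.8],[.2]);print(o,r.x,r.fun)
E
```

```text
0.0495 [-0.0104417] [ 0.00933564 -0.00960564]
0.051 [-0.01265736] [-0.42254357  0.43494167]
```

>>> move_arm --pt "0 0 0" --pt "0 0 0" --pt "0 0 0" --pt "0 0 0" --pt "0 0 0" --turn '[0,0,0,0,0]' --jaw '[-1,-1,-1,-1,-1]' --grip_force 20

```text
time: 21.3
position: [0.5724, 0.2055, 0.1914]
tool_rot: [0.298, 3.126, 0.003]
ft_force: [1.8, 2.6, -1.1]
grip_width: 0.19
```

```bash
sed -i 's/\.012/.019/g' st.py; python3 st.py
```

```text
t 21.3 vise [-0.1937 -0.0138  0.1914] a 0.181 rad 0.0767 Fv [-2.9  1.3 -1.1] resist tang 1.1 radial -1.3 w 0.19
```

>>> move_arm --pt "0 0 0" --pt "0 0 0" --pt "0 0 0" --pt "-0.3 0 -0.1" --pt "-0.5 0 -0.15" --turn '[0,0,0,0,0]' --jaw '[-0.1,-0.1,-0.1,-0.1,-0.1]'

```text
time: 21.8
position: [0.5879, 0.2004, 0.1958]
tool_rot: [0.301, 3.127, -0.001]
ft_force: [-0.0, 0.5, -0.1]
grip_width: 0.435
```

>>> move_arm --pt "0 0 0" --pt "0 0 0" --pt "0 0 0" --pt "0 0 0" --pt "0 0 0" --turn '[0,0,0,0,0]' --jaw '[-1,-1,-1,-1,-1]' --grip_force 40

```text
time: 22.3
position: [0.5866, 0.2028, 0.1954]
tool_rot: [0.298, 3.127, 0.003]
ft_force: [1.2, 4.2, -3.6]
grip_width: 0.25
```

```bash
python3 st.py; for a in 0 .2 .4 .6; do python3 arc.py $a .1 2; done | tr -d '\n'
```

```text
t 22.3 vise [-0.1938  0.0006  0.1954] a -0.008 rad 0.0794 Fv [-4.3  0.3 -3.6] resist tang 0.37 radial -3.55 w 0.25
0.1 [np.float64(0.27), 0, np.float64(0.01)]0.2 [np.float64(0.53), 0, np.float64(0.05)]0.3 [np.float64(0.26), 0, np.float64(0.07)]0.4 [np.float64(0.51), 0, np.float64(0.16)]0.5 [np.float64(0.24), 0, np.float64(0.12)]0.6 [np.float64(0.47), 0, np.float64(0.26)]0.7 [np.float64(0.21), 0, np.float64(0.16)]0.8 [np.float64(0.41), 0, np.float64(0.34)]
```

>>> move_arm --pt "0.13 0.03 0" --pt "0.27 0.03 0" --pt "0.27 0.03 0" --turn '[0,0,0]' --jaw '[-1,-1,-1]'

```text
time: 22.6
position: [0.5806, 0.2039, 0.1953]
tool_rot: [0.299, 3.123, 0.002]
ft_force: [7.0, 3.8, -6.6]
grip_width: 0.248
```

```bash
python3 st.py
```

```text
t 22.6 vise [-0.1937 -0.0055  0.1953] a 0.069 rad 0.0795 Fv [-5.   6.2 -6.6] resist tang 5.69 radial -7.02 w 0.248
```

>>> move_arm --pt "0.13 0.03 0.02" --pt "0.26 0.03 0.04" --pt "0.26 0.03 0.04" --turn '[0,0,0]' --jaw '[-1,-1,-1]'

```text
time: 22.9
position: [0.5744, 0.2051, 0.1946]
tool_rot: [0.301, 3.121, 0.0]
ft_force: [8.3, 3.1, -4.4]
grip_width: 0.25
```

```bash
python3 st.py
```

```text
t 22.9 vise [-0.1937 -0.0119  0.1946] a 0.15 rad 0.0795 Fv [-4.7  7.5 -4.4] resist tang 6.81 radial -5.46 w 0.25
```

>>> move_arm --pt "0.12 0.02 0.03" --pt "0.24 0.04 0.06" --pt "0.24 0.04 0.06" --turn '[0,0,0]' --jaw '[-1,-1,-1]'

```text
time: 23.2
position: [0.5681, 0.2062, 0.1934]
tool_rot: [0.303, 3.12, -0.003]
ft_force: [7.7, -1.4, -0.7]
grip_width: 0.251
```

```bash
python3 st.py
```

```text
t 23.2 vise [-0.1936 -0.0182  0.1934] a 0.231 rad 0.0795 Fv [-0.   7.8 -0.7] resist tang 7.42 radial -2.44 w 0.251
```

>>> move_arm --pt "0.09 0 0.03" --pt "0.18 0 0.06" --pt "0.18 0 0.06" --turn '[0,0,0]' --jaw '[-1,-1,-1]'

```text
time: 23.5
position: [0.5633, 0.2071, 0.1921]
tool_rot: [0.304, 3.119, -0.003]
ft_force: [8.7, -0.9, 0.8]
grip_width: 0.249
```

```bash
python3 st.py
```

```text
t 23.5 vise [-0.1936 -0.0231  0.1921] a 0.295 rad 0.0795 Fv [-0.8  8.7  0.8] resist tang 8.53 radial -1.78 w 0.249
```

>>> move_arm --pt "0 0 0" --pt "0 0 0" --pt "0 0 0" --pt "0 0 0" --pt "0 0 0" --turn '[0,0,0,0,0]' --jaw '[0.2,0.2,0.2,0.2,0.2]'

```text
time: 24.0
position: [0.559, 0.2099, 0.1905]
tool_rot: [-0.299, -3.127, 0.001]
ft_force: [-0.4, 0.3, -0.2]
grip_width: 0.576
```

>>> move_arm --pt "0 0 -0.8" --pt "0 0 -1.6" --pt "0 0 -2.8" --pt "0 0 -4.0" --pt "0 0 -4.8" --turn '[0,0,0,0,0]' --jaw '[0.2,0.2,0.2,0.2,0.2]'

```text
time: 24.5
position: [0.5595, 0.2104, 0.3373]
tool_rot: [0.299, 3.126, 0.001]
ft_force: [-0.4, 0.4, 0.5]
grip_width: 0.597
```

>>> move_arm --pt "0 1.2 0" --pt "0 2.4 0" --pt "0 3.6 0" --pt "0 4 0" --pt "0 4 0" --turn '[0,0,0,0,0]' --jaw '[0.2,0.2,0.2,0.2,0.2]'

```text
time: 25.0
position: [0.5807, 0.3306, 0.334]
tool_rot: [-0.292, -3.126, -0.001]
ft_force: [-0.4, -0.2, 0.6]
grip_width: 0.596
```

```bash
python3 st.py; python3 - <<'E'
from h import *
b=ctrl.get_image("scene")[160:320,210:400,::-1];a=ctrl.get_image("top")[180:300,190:340,::-1]
cv2.imwrite("pics/z.png",np.hstack([cv2.resize(np.ascontiguousarray(a),(400,320),interpolation=cv2.INTER_CUBIC),cv2.resize(np.ascontiguousarray(b),(380,320),interpolation=cv2.INTER_CUBIC)]))
E
```

```text
t 25.0 vise [-0.3181 -0.0293  0.334 ] a 0.134 rad 0.2199 Fv [ 0.3 -0.3  0.6] resist tang -0.22 radial 0.69 w 0.596
```

View pics/z.png

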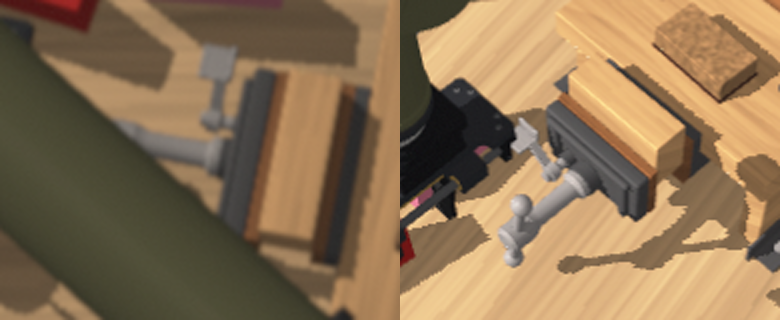

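```bash
python3 -c "
from bench import ctrl
print(ctrl.close_job())"
```

```text
the job is handed in; nothing more can be done
None
```

The pine block is clamped in the vise and the job is handed in at about 25 s, within the 72 s limit. No verdict was reported, so the results below are from my own checks.

- **Sliding the jaw:** I pressed the lever down with closed fingers, with at most 17 N of vertical force. I slid the jaw by the tab until it stopped moving at about 21 N of push. That leaves roughly 15 N on the block after the 5 N of slide friction. I then let the lever spring up.
- **Tightening:** I turned the handle clockwise by its balls, about 0.5 turn in total. One grip slipped partway and I regrasped the ball lower and harder. The final force across the bar was 8.5 N, about 7.5 N above free turning, which is in the "firmly tight" range.
- **Last checks:** The final picture shows the block flush and square between the jaws and the lever up. The sanding block is where it was. The hand is clear of everything and the wrist force is about 0. The jar, screwdriver and hammer were not in that close-up, and I did not re-measure them.
- **Disagreement:** My camera estimates of the nipped opening were 48 to 53 mm, where 45 mm was expected. The vise fit was several mm off along the jaw axis. I relied on the jaw stalling under rising force instead.
- **Not measured:** The clamp force itself was only inferred from the bar force, at roughly 190 to 300 N.

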